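# Move the condiment row to the steel tray in the same order

## Robot

A 6-joint arm with a two-finger parallel gripper is mounted at the origin on a cart in front of the work surface, level with it; the furniture and walls round the work are solid. World frame = base frame: x ahead of the robot, y to its left, z up, the work surface at z = 0. Lengths are in m, angles in rad, forces in N, time in s.
With the tool pointing down it reaches from about 0.2 to 0.875 m from the base axis. Payload 3.4 kg.
Tool frame: the origin (TCP) lies at the very end of the fingers, on their centre line; the grasp point (between the pads) lies 19 mm behind it; z points along the fingers, y is the line along which they close (so a half turn about z gives the same grasp; the last joint's range is limited). The gripper opens to 94 mm and grips with 3 to 60 N. Pads are 16 mm wide; open, the fingers measure 119 mm over their backs; the gripper's body (75 mm by 177 mm) begins 78 mm behind the grasp point.
Start: joints at [-1.426, 0.276, 1.505, -0, 1.361, -0.121], TCP at [0.151, -0.555, 0.205] pointing down, gripper open.
Joint ranges: [-2.89, 2.89], [-0.75, 2.08], [0.22, 2.7], [-1.18, 4.32], [0.11, 2.71], [-2.7, 2.7]. Speed limits (rad/s): [2.57, 2.57, 3.14, 3.14, 3.14, 3.14].

## Interface

Orientations are given as a unit quaternion [x, y, z, w].
In Python, from plant import arm gives the robot as it stands.
- The arm moves only by the tool servo_tool, never from a script. Its argument "targets" is text: rows parted by semicolons, each of 7 numbers parted by spaces: the shift along the tool's x, y, z in m, then the turn, a rotation vector about the tool's x, y, z in degrees, then the closure, from 0 (fully open) to 1 (shut). A call has exactly 10 rows; each row is the pose to reach, as a shift and turn from the pose commanded when the call began, along the tool's axes at that moment; what a row does not reach only later rows make up. A row lasts 1/10 s, in which the tool goes at most 50 mm and 8.59 degrees, less where a joint would pass 70% of its speed; a pose out of reach is approached as far as the arm can. A call with a gripper value outside its range is refused whole. The fingers move at their own pace and stop on an object; "squeeze" is the grip in N (left out, the last holds). Time passes only in rows, so rows that repeat a pose let the fingers close, or fill a call up. It gives the time, the measured TCP pose, the force, the opening and the grip force at its end, in the units of the state.
- arm.read_state(): the state, without advancing time (a new reading comes with each control period).
- arm.capture(name): name is "side" or "top"; returns (picture, depth): 420x560x3 uint8, red, green, blue; 420x560 float32, m along the optical axis (not along the pixel's ray), 0 where there is no reading.
- arm.calibration(name): a dict with "fx", "fy", "cx", "cy" (pixels), "k1" (the pictures are not rectified: a ray, as slopes to the right and down, at radius r is drawn at 1 + k1 r^2 times it, then the intrinsics apply), "R" (3x3) and "t" (3): a world point X has camera coordinates R X + t. Camera axes: x right, y down, z forward; pixel columns grow to the right and rows downward; lengths in m; the calibration is good to about 2 mm. A picture is of the moment at which its call begins. calibration takes no time and is no camera call.
- arm.finish_job(): hands the job in; it is judged then, once.
The state is a dict: "time_s": time; "joint_pos": joint angles; "qvel": joint speeds; "tau": joint torques, N m; "tool_pos": TCP position; "eef_rot": TCP orientation; "contact_force": force on the tool from outside, world axes, zero at the start; "ft_torque": the same for the moment, N m; "gripper_width": finger opening in m; "grasp_force": force on a finger pad.
Only numpy, scipy, OpenCV 4.12 (cv2) and the standard library are available. Lean on these libraries where they do the work, as an engineer would, in place of code of your own. Each camera call takes 0.05 s, during which the arm holds its last target. There are 200 camera calls.

## Task

Move the three condiments (pepper mill, spice jar and salt shaker) from the wooden tray to the empty steel tray, one in each compartment and in the same order from left to right as they stand now. Stand each upright, about in the middle of its compartment and flat on the tray's floor, never let one fall over, and leave the mug and the garlic where they are.

Things in the scene. Friction and masses are not known exactly. Their poses are not given: they have to be found in the camera images.
- old_tray: Fixed wooden tray, 94 (x) x 260 (y) x 26 mm high, holds the row at the start; the nearer or the farther of the two trays, which lie roughly parallel, one behind the other. Same make and frame as the steel tray: three compartments in a row along y, each lined with a dark rubber mat whose top is 13 mm above the tray's underside.
- new_tray: Fixed steel tray, 94 (x) x 260 (y) x 26 mm high, empty at the start. Origin: centre of underside; y along the row, to the robot's left within 15 degrees; z up. Outer walls 5 mm thick, 26 high; 2 dividers 5 thick, 20 high. Three compartments 80 (y) x 84 (x) mm inside, centred at y = +85, 0, -85 mm, x = 0; floor 10 mm above the underside.
- jar: Clear spice jar with a wide green screw cap: round, 44 mm across, 106 mm high; the cap 46 mm across, from 85 to 105 mm above the underside; about 0.11 kg. Stands upright. Origin at the centre of its underside, z up along its axis.
- mill: Wooden pepper mill with a round head, the tallest of the three: round, 58 mm across at its foot, 170 mm high; the head, about 49 mm across at its widest, spans 123 to 159 mm above the underside with a 12 mm metal knob on top; about 0.18 kg; the head does not turn. Stands upright. Origin at the centre of its underside, z up along its axis.
- shaker: Salt shaker, clear glass with a grey domed top, the shortest of the three: round, 44 mm across below, about 34 mm across in its upper part (from 66 mm up), 90 mm high, about 0.1 kg. Stands upright. Origin at the centre of its underside, z up along its axis.
- mat_mill: Thin dark rubber mat, 78 x 74 x 3 mm, fixed on the floor of the wooden tray's compartment in which the pepper mill stands at the start (its place in the row). Stays there. The three mats look alike and are told apart by what stands on them at the start. Origin at the centre of its underside.
- mat_jar: Thin dark rubber mat, 78 x 74 x 3 mm, fixed on the floor of the wooden tray's compartment in which the spice jar stands at the start (its place in the row). Stays there. The three mats look alike and are told apart by what stands on them at the start. Origin at the centre of its underside.
- mat_shaker: Thin dark rubber mat, 78 x 74 x 3 mm, fixed on the floor of the wooden tray's compartment in which the salt shaker stands at the start (its place in the row). Stays there. The three mats look alike and are told apart by what stands on them at the start. Origin at the centre of its underside.
- mug: Dark green mug, 90 mm across, 100 mm high, standing on the range to the right of the work: a bystander. Origin at the centre of its underside.
- garlic: Whole garlic bulb, about 60 mm across and high, lying on the range to the right of the farther tray: a bystander. Origin at the centre of its underside.
Mind the look-alikes: they are no part of the job. Leave any orange or purple look-alike of the jar alone.

How it is judged:
At the end, for the whole second after the job is handed in: Each condiment stands in the steel tray, at the same place in the row as at the start: within 15 mm of that compartment's centre along and across the tray, upright within 0.1 rad, on the floor (within 4 mm), released, at rest; bystanders within 30 mm of their places (((y of mat_mill in the frame of old_tray between 0.065 and 0.105 m and y of mill in the frame of new_tray between 0.07 and 0.1 m) or (y of mat_mill in the frame of old_tray between -0.02 and 0.02 m and y of mill in the frame of new_tray between -0.015 and 0.015 m) or (y of mat_mill in the frame of old_tray between -0.105 and -0.065 m and y of mill in the frame of new_tray between -0.1 and -0.07 m)) and x of mill in the frame of new_tray between -0.015 and 0.015 m and z of mill in the frame of new_tray between 0.006 and 0.014 m and angle between each of mill, jar, shaker's own z axis and vertical below 0.1 rad and linear speed of each of mill, jar, shaker below 0.02 m/s and contact force between the fingers and mill below 0.05 N and ((y of mat_jar in the frame of old_tray between 0.065 and 0.105 m and y of jar in the frame of new_tray between 0.07 and 0.1 m) or (y of mat_jar in the frame of old_tray between -0.02 and 0.02 m and y of jar in the frame of new_tray between -0.015 and 0.015 m) or (y of mat_jar in the frame of old_tray between -0.105 and -0.065 m and y of jar in the frame of new_tray between -0.1 and -0.07 m)) and x of jar in the frame of new_tray between -0.015 and 0.015 m and z of jar in the frame of new_tray between 0.006 and 0.014 m and contact force between the fingers and jar below 0.05 N and ((y of mat_shaker in the frame of old_tray between 0.065 and 0.105 m and y of shaker in the frame of new_tray between 0.07 and 0.1 m) or (y of mat_shaker in the frame of old_tray between -0.02 and 0.02 m and y of shaker in the frame of new_tray between -0.015 and 0.015 m) or (y of mat_shaker in the frame of old_tray between -0.105 and -0.065 m and y of shaker in the frame of new_tray between -0.1 and -0.07 m)) and x of shaker in the frame of new_tray between -0.015 and 0.015 m and z of shaker in the frame of new_tray between 0.006 and 0.014 m and contact force between the fingers and shaker below 0.05 N); the robot touches nothing.
It fails at once if one of the three condiments fell over (tilted more than 0.6 rad) (angle between any of mill, jar, shaker's own z axis and vertical above 0.6 rad).
It fails at once if a bystander (mug or garlic) was moved by more than 30 mm (distance of any of mug, garlic from where it was at the start of the episode above 0.03 m).
It also fails if it takes over 96 s, if anything falls off the work surface, if the arm or the gripper's body presses on something with over 40 N, if the wrist force passes 120 N, or if a joint passes its speed limit or range.

## Working session

There is one attempt and no reset: what is moved stays moved. The work goes in short steps, Python scripts to look and compute and a tool call to move; the robot and the scene stay as the last step left them, time stands still between calls to the robot, and variables do not carry over. Pictures are saved under pics/ and viewed, at most 14 in all, crops included, and the job is handed in when it is done.

Besides the shell and the picture viewer there is one more tool, called after "Request:" as name(argument=value, ...) on one line, values as JSON. servo_tool: Moves the arm, as the interface text tells. Its arguments: {"type":"object","properties":{"targets":{"type":"string"},"squeeze":{"type":"number"}},"required":["targets"]}

```bash
mkdir -p pics; cat > h.py <<'E'
import numpy as np, cv2
from plant import arm
def world(name,uv,z=None,depth=None):
    """pixel -> world, on plane z or by depth image"""
    c=arm.calibration(name);R=np.array(c['R']);t=np.array(c['t'])
    K=np.array([[c['fx'],0,c['cx']],[0,c['fy'],c['cy']],[0,0,1]])
    uv=np.asarray(uv,float).reshape(-1,1,2)
    n=cv2.undistortPoints(uv,K,np.array([c['k1'],0,0,0,0.])).reshape(-1,2)
    d=np.c_[n,np.ones(len(n))]
    C=-R.T@t; w=d@R
    if depth is not None:
        p=uv.reshape(-1,2).round().astype(int); s=depth[p[:,1],p[:,0]]
    else: s=(z-C[2])/w[:,2]
    return C+w*s[:,None]
def snap(name,fn=None):
    p,d=arm.capture(name)
    if fn: cv2.imwrite('pics/'+fn,p[:,:,::-1])
    np.savez('/tmp/'+name,p=p,d=d)
    return p,d
E
python3 - <<'E'
from h import *
for n in('top','side'):
    snap(n,n+'0.png'); c=arm.calibration(n); print(n,np.round(-np.array(c['R']).T@c['t'],3),np.round(c['R'],2).tolist(),c['fx'],c['k1'])
print(arm.read_state())
E
```

```text
top [0.413 0.076 1.163] [[0.02, -1.0, -0.0], [-0.99, -0.02, -0.1], [0.1, 0.01, -0.99]] 542.5591081756484 -0.21648095235214304
side [-0.456  0.099  0.753] [[-0.03, -1.0, -0.02], [-0.59, 0.04, -0.81], [0.81, -0.01, -0.59]] 517.9379994953895 -0.16876710845051374
{'time_s': 0.1, 'joint_pos': array([-1.42598918e+00,  2.76558923e-01,  1.50595501e+00, -5.15644463e-05,
        1.36066427e+00, -1.20973551e-01]), 'qvel': array([-0.00282602, -0.00040891, -0.00249757, -0.00110661, -0.0011815 ,
       -0.00203479]), 'tau': array([ 1.90722501e-03, -4.05456412e+01, -2.37780046e+01,  7.01879268e-02,
        2.98626325e-02, -4.92064305e-05]), 'tool_pos': array([ 0.1509528 , -0.55434294,  0.20469625]), 'eef_rot': array([ 9.91182038e-01,  1.32504864e-01, -3.46561712e-05, -7.92419693e-04]), 'contact_force': array([-0.27500537, -0.26784164, -0.10102958]), 'ft_torque': array([0.01475405, 0.01036996, 0.01540885]), 'grasp_force': 0.0, 'gripper_width': 0.09409109286240586}
```

View pics/top0.png

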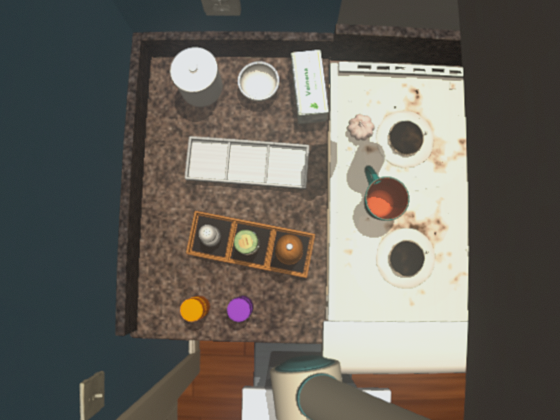

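View pics/side0.png

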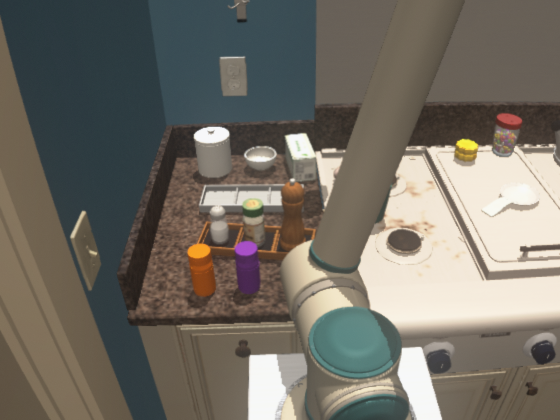

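The top view shows the steel tray farther away at (247,163). In the wooden tray, from left to right, stand the shaker (208,235), the jar (246,242) and the mill (290,248). The orange and purple look-alikes are nearer, at (193,310) and (239,310). The side view agrees with this order.

```bash
python3 - <<'E'
from h import *
z=np.load('/tmp/top.npz');p,d=z['p'],z['d'];hsv=cv2.cvtColor(p,cv2.COLOR_RGB2HSV)
def tray(m,box,n):
    M=np.zeros(m.shape,np.uint8);x0,y0,x1,y1=box;M[y0:y1,x0:x1]=m[y0:y1,x0:x1]
    M=cv2.morphologyEx(M,cv2.MORPH_CLOSE,np.ones((5,5)))
    c=max(cv2.findContours(M,0,1)[0],key=cv2.contourArea)
    w=world('top',c.reshape(-1,2),z=.026)[:,:2]
    r=cv2.minAreaRect((w*1000).astype(np.float32));print(n,r,np.round(cv2.boxPoints(r)).tolist())
H,S,V=[hsv[:,:,i].astype(int) for i in range(3)]
tray(((S<60)&(V>110)).astype(np.uint8),(180,130,316,194),'steel')
tray(((H<20)&(S>110)&(V>90)).astype(np.uint8),(180,205,322,282),'wood')
W=world('top',np.stack(np.meshgrid(np.arange(560),np.arange(420)),-1).reshape(-1,2),depth=d) if False else None
vv,uu=np.mgrid[200:285,180:325];P=world('top',np.c_[uu.ravel(),vv.ravel()],depth=d)
# heights clusters
for n,(u0,u1) in dict(shaker=(196,224),jar=(230,264),mill=(272,310)).items():
    k=(uu.ravel()>=u0)&(uu.ravel()<u1)&(P[:,2]>.06)&(vv.ravel()>218)&(vv.ravel()<268)
    Q=P[k];h=Q[:,2].max();print(n,'top',h.round(3))
    for a,b in((.005,'cap'),(.02,''),(.035,'')):
        q=Q[Q[:,2]>h-a];print(b,len(q),((q.min(0)+q.max(0))/2).round(4),np.ptp(q,0).round(3),q.mean(0).round(4))
print('d',world('top',[[365,130],[385,200]],depth=d).round(3), world('top',[[160,200]],depth=d).round(3))
E
```

```text
steel ((644.00927734375, 160.94781494140625), (123.99998474121094, 267.04449462890625), 0.3590756356716156) [[581.0, 294.0], [583.0, 27.0], [707.0, 28.0], [705.0, 295.0]]
wood ((460.9022216796875, 148.6945343017578), (261.3064880371094, 95.97544860839844), 80.19046020507812) [[391.0, 28.0], [486.0, 12.0], [530.0, 269.0], [436.0, 286.0]]
shaker top 1.163
cap 4 [0.4131 0.0761 1.1634] [0. 0. 0.] [0.4131 0.0761 1.1634]
 4 [0.4131 0.0761 1.1634] [0. 0. 0.] [0.4131 0.0761 1.1634]
 4 [0.4131 0.0761 1.1634] [0. 0. 0.] [0.4131 0.0761 1.1634]
jar top 1.163
cap 12 [0.4131 0.0761 1.1634] [0. 0. 0.] [0.4131 0.0761 1.1634]
 12 [0.4131 0.0761 1.1634] [0. 0. 0.] [0.4131 0.0761 1.1634]
 12 [0.4131 0.0761 1.1634] [0. 0. 0.] [0.4131 0.0761 1.1634]
mill top 1.163
cap 5 [0.4131 0.0761 1.1634] [0. 0. 0.] [0.4131 0.0761 1.1634]
 5 [0.4131 0.0761 1.1634] [0. 0. 0.] [0.4131 0.0761 1.1634]
 5 [0.4131 0.0761 1.1634] [0. 0. 0.] [0.4131 0.0761 1.1634]
d [[ 0.706 -0.09   0.045]
 [ 0.561 -0.138  0.015]] [[ 0.553  0.35  -0.001]]
```

```bash
python3 - <<'E'
from h import *
z=np.load('/tmp/top.npz');p,d=z['p'],z['d'];hsv=cv2.cvtColor(p,cv2.COLOR_RGB2HSV)
H,S,V=[hsv[:,:,i].astype(int) for i in range(3)]
for th in(110,130,150):
    M=np.zeros(V.shape,np.uint8);M[130:194,180:316]=((S<60)&(V>th))[130:194,180:316]
    M=cv2.morphologyEx(cv2.morphologyEx(M,2,np.ones((2,2))),cv2.MORPH_OPEN,np.ones((3,3)))
    n,l,s,c=cv2.connectedComponentsWithStats(M);print([t[4] for t in s[1:]])
    M2=np.isin(l,[i for i in range(1,n) if s[i][4]>300]).astype(np.uint8);M2=cv2.morphologyEx(M2,3,np.ones((9,9)))
    c=max(cv2.findContours(M2,0,1)[0],key=cv2.contourArea).reshape(-1,2)
    r=cv2.minAreaRect((world('top',c,z=.026)[:,:2]*1000).astype(np.float32));print(th,np.round(r[0],1),np.round(r[1],1),r[2])
cv2.imwrite('pics/crop.png',np.vstack([cv2.resize(p[125:285,175:325,::-1],None,fx=3.7,fy=3.7)]))
vv,uu=np.mgrid[200:285,180:325];vv,uu=vv.ravel(),uu.ravel();P=world('top',np.c_[uu,vv],depth=d)
for n,(u0,u1,hm) in dict(shaker=(196,224,.103),jar=(230,264,.119),mill=(272,310,.183)).items():
    k=(uu>=u0)&(uu<u1)&(P[:,2]>.05)&(P[:,2]<hm+.02)&(vv>218)&(vv<268)
    Q=P[k];print(n,'top',np.percentile(Q[:,2],[50,90,99]).round(3),hm)
    for a in(.01,.025,.045):
        q=Q[Q[:,2]>hm-a];print(a,len(q),((q.min(0)+q.max(0))/2).round(4)[:2],np.ptp(q,0).round(3)[:2],np.median(q,0).round(4))
E
```

```text
[np.int32(5351)]
110 [634.6 158.7] [263.4  97.3] 86.709716796875
[np.int32(5024), np.int32(42)]
130 [635.  158.5] [262.2  96.3] 86.7852554321289
[np.int32(30), np.int32(27), np.int32(12), np.int32(9), np.int32(9), np.int32(9), np.int32(4478), np.int32(9)]
150 [633.5 158.9] [259.9  92.2] 86.77726745605469
shaker top [0.096 0.103 0.106] 0.103
0.01 204 [0.4772 0.2298] [0.032 0.032] [0.4766 0.2292 0.0997]
0.025 243 [0.4773 0.23  ] [0.032 0.032] [0.4765 0.2287 0.0986]
0.045 312 [0.475  0.2303] [0.037 0.037] [0.4746 0.227  0.0967]
jar top [0.119 0.121 0.123] 0.119
0.01 432 [0.4611 0.1512] [0.044 0.045] [0.4615 0.1506 0.119 ]
0.025 442 [0.4611 0.1512] [0.044 0.045] [0.4605 0.1503 0.1189]
0.045 466 [0.4606 0.151 ] [0.045 0.045] [0.4602 0.1498 0.1187]
mill top [0.165 0.172 0.184] 0.183
0.01 46 [0.4493 0.0648] [0.02  0.024] [0.4502 0.0658 0.1811]
0.025 481 [0.4497 0.0664] [0.046 0.046] [0.45   0.0672 0.1679]
0.045 561 [0.451  0.0673] [0.049 0.048] [0.4501 0.0671 0.1665]
```

View pics/crop.png

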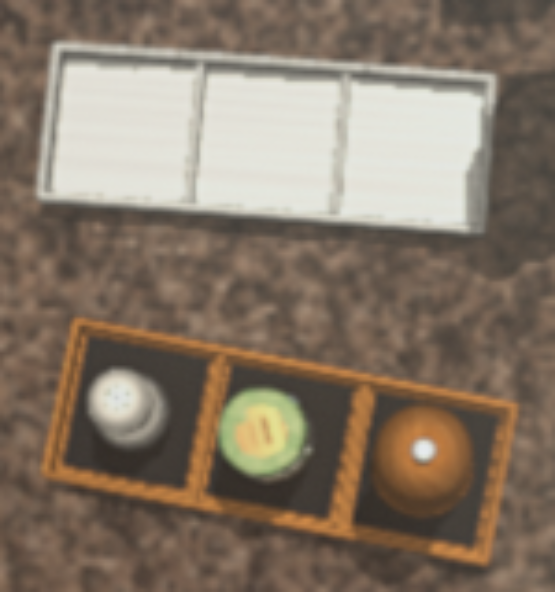

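The crop shows three empty steel compartments and the three condiments standing centred in the wooden tray. The measured heights and sizes match the given ones.

Measured positions (x, y):

| Item | x | y |
|---|---|---|
| mill | 0.450 | 0.067 |
| jar | 0.461 | 0.151 |
| shaker | 0.477 | 0.2295 |
| steel tray centre | 0.635 | 0.1585 |

The steel tray's yaw is -3.2°. Its compartments are at (0.640, 0.2435), (0.635, 0.1585) and (0.630, 0.0735).

I'll grip across the row, along world x, and move the mill first.

Request:
servo_tool(targets="0.01 -0.01 -0.03 0 0 -2 0; 0.04 -0.045 -0.06 0 0 -7 0; 0.07 -0.08 -0.06 0 0 -14 0; 0.10 -0.115 -0.06 0 0 -21 0; 0.13 -0.15 -0.06 0 0 -28 0; 0.16 -0.185 -0.06 0 0 -35 0; 0.19 -0.22 -0.06 0 0 -42 0; 0.22 -0.255 -0.06 0 0 -49 0; 0.25 -0.29 -0.06 0 0 -56 0; 0.28 -0.323 -0.06 0 0 -63 0", squeeze=15)

```text
time_s: 1.1
tool_pos: [0.3364, -0.1676, 0.2653]
eef_rot: [0.774, 0.633, 0.0, 0.0]
contact_force: [1.2, -0.3, -0.4]
gripper_width: 0.0939
grasp_force: 0.0
```

```bash
cat >> h.py <<'E'
from scipy.spatial.transform import Rotation as Ro
def to(x,y,z,th):
    """tool-axis shift and turn (about tool z, deg) from the present pose to a world TCP target, tool x at heading th"""
    s=arm.read_state();r=Ro.from_quat(s['eef_rot']);Z=np.radians(th)
    T=Ro.from_matrix(np.array([[np.cos(Z),np.sin(Z),0],[np.sin(Z),-np.cos(Z),0],[0,0,-1]]))
    print('t',round(s['time_s'],2),'pos',s['tool_pos'].round(4),'F',s['contact_force'].round(2),'w',round(s['gripper_width'],4),'g',s['grasp_force'])
    print('shift',(r.inv().apply(np.array([x,y,z])-s['tool_pos'])).round(4),'turn',(r.inv()*T).as_rotvec(degrees=True).round(2))
E
python3 -c "
from h import *
to(.45,.067,.26,85.2)"
```

```text
t 1.1 pos [ 0.3364 -0.1676  0.2653] F [ 1.18 -0.31 -0.42] w 0.0939 g 0.0
shift [0.2525 0.0645 0.0054] turn [ 0.01 -0.   -6.71]
```

Request:
servo_tool(targets="0.035 0.009 0 0 0 -2 0; 0.075 0.019 0 0 0 -4 0; 0.115 0.029 0 0 0 -6 0; 0.155 0.04 0.005 0 0 -6.7 0; 0.195 0.05 0.005 0 0 -6.7 0; 0.23 0.059 0.005 0 0 -6.7 0; 0.247 0.063 0.005 0 0 -6.7 0; 0.2525 0.0645 0.005 0 0 -6.7 0; 0.2525 0.0645 0.005 0 0 -6.7 0; 0.2525 0.0645 0.005 0 0 -6.7 0")

```text
time_s: 2.1
tool_pos: [0.4505, 0.0636, 0.2603]
eef_rot: [0.738, 0.675, -0.001, 0.0]
contact_force: [-0.6, 0.9, -0.6]
gripper_width: 0.094
grasp_force: 0.0
```

```bash
python3 -c "
from h import *
to(.45,.067,.135,85.2)"
```

```text
t 2.1 pos [0.4505 0.0636 0.2603] F [-0.56  0.85 -0.56] w 0.094 g 0.0
shift [ 0.0035 -0.0007  0.1253] turn [-0.04  0.05 -0.31]
```

Request:
servo_tool(targets="0.0035 -0.001 0.02 0 0 -0.3 0; 0.0035 -0.001 0.05 0 0 -0.3 0; 0.0035 -0.001 0.08 0 0 -0.3 0; 0.0035 -0.001 0.105 0 0 -0.3 0; 0.0035 -0.001 0.12 0 0 -0.3 0; 0.0035 -0.001 0.125 0 0 -0.3 0; 0.0035 -0.001 0.125 0 0 -0.3 0; 0.0035 -0.001 0.125 0 0 -0.3 0.2; 0.0035 -0.001 0.125 0 0 -0.3 0.4; 0.0035 -0.001 0.125 0 0 -0.3 0.5", squeeze=15)

```text
time_s: 3.1
tool_pos: [0.4509, 0.0679, 0.1363]
eef_rot: [0.736, 0.677, 0.001, 0.001]
contact_force: [0.5, 0.6, 0.9]
gripper_width: 0.0732
grasp_force: 0.0
```

Request:
servo_tool(targets="0 0 0 0 0 0 0.55; 0 0 0 0 0 0 0.6; 0 0 0 0 0 0 0.65; 0 0 0 0 0 0 0.65; 0 0 0 0 0 0 0.65; 0 0 0 0 0 0 0.65; 0 0 0 0 0 0 0.65; 0 0 0 0 0 0 0.65; 0 0 0 0 0 0 0.65; 0 0 0 0 0 0 0.65")

```text
time_s: 4.1
tool_pos: [0.4503, 0.068, 0.1355]
eef_rot: [0.736, 0.677, -0.0, 0.0]
contact_force: [-0.4, -0.3, 2.9]
gripper_width: 0.048
grasp_force: 15.0
```

```bash
python3 -c "
from h import *
to(.63,.0735,.132,85.2)"
```

```text
t 4.1 pos [0.4503 0.068  0.1355] F [-0.43 -0.27  2.85] w 0.048 g 15.000235245970543
shift [0.0204 0.1786 0.0035] turn [0.   0.   0.03]
```

Request:
servo_tool(targets="0 0 -0.005 0 0 0 0.7; 0 0 -0.015 0 0 0 0.7; 0 0 -0.03 0 0 0 0.7; 0 0 -0.045 0 0 0 0.7; 0 0 -0.055 0 0 0 0.7; 0 0.005 -0.06 0 0 0 0.7; 0.002 0.02 -0.06 0 0 0 0.7; 0.005 0.045 -0.06 0 0 0 0.7; 0.008 0.07 -0.06 0 0 0 0.7; 0.011 0.095 -0.06 0 0 0 0.7", squeeze=20)

```text
time_s: 5.1
tool_pos: [0.5477, 0.0711, 0.1944]
eef_rot: [0.736, 0.677, -0.0, -0.0]
contact_force: [0.0, 0.3, -2.3]
gripper_width: 0.0478
grasp_force: 20.0
```

Request:
servo_tool(targets="0.003 0.025 0 0 0 0 0.7; 0.006 0.05 0 0 0 0 0.7; 0.008 0.068 0 0 0 0 0.7; 0.009 0.08 0 0 0 0 0.7; 0.0094 0.0836 0 0 0 0 0.7; 0.0094 0.0836 0 0 0 0 0.7; 0.0094 0.0836 0 0 0 0 0.7; 0.0094 0.0836 0 0 0 0 0.7; 0.0094 0.0836 0 0 0 0 0.7; 0.0094 0.0836 0 0 0 0 0.7")

```text
time_s: 6.1
tool_pos: [0.6296, 0.0735, 0.1959]
eef_rot: [0.736, 0.677, 0.0, 0.0]
contact_force: [1.0, 0.9, -1.7]
gripper_width: 0.0476
grasp_force: 20.0
```

```bash
python3 -c "
from h import *
to(.63,.0735,.132,85.2)
a=snap('side')[0];b=snap('top')[0]
cv2.imwrite('pics/held.png',np.hstack([cv2.resize(a[130:270,190:330],(400,400)),cv2.resize(b[100:280,180:330],(400,480))[:400]])[:,:,::-1])"
```

```text
t 6.1 pos [0.6296 0.0735 0.1959] F [ 1.05  0.91 -1.7 ] w 0.0476 g 19.999734351004008
shift [0.0001 0.0003 0.0639] turn [0.03 0.   0.03]
```

View pics/held.png

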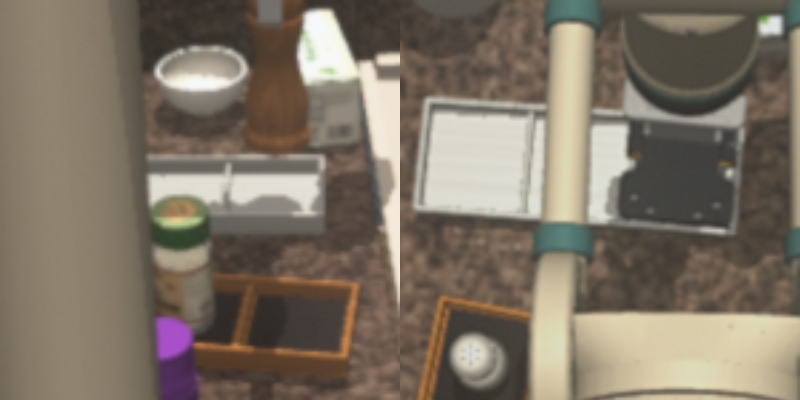

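The left half shows the mill hanging upright in the grip at about (275,80). The right half shows the gripper body over the right compartment, at about (680,175).

Request:
servo_tool(targets="0 0 0.005 0 0 0 0.7; 0 0 0.02 0 0 0 0.7; 0 0 0.035 0 0 0 0.7; 0 0 0.047 0 0 0 0.7; 0 0 0.054 0 0 0 0.7; 0 0 0.057 0 0 0 0.7; 0 0 0.059 0 0 0 0.7; 0 0 0.06 0 0 0 0.7; 0 0 0.06 0 0 0 0.7; 0 0 0.06 0 0 0 0.7")

```text
time_s: 7.2
tool_pos: [0.6303, 0.0735, 0.1359]
eef_rot: [0.736, 0.677, 0.0, 0.0]
contact_force: [0.3, 0.2, -1.7]
gripper_width: 0.0477
grasp_force: 20.0
```

Request:
servo_tool(targets="0 0 0.001 0 0 0 0.7; 0 0 0.002 0 0 0 0.7; 0 0 0.0025 0 0 0 0.7; 0 0 0.003 0 0 0 0.7; 0 0 0.0035 0 0 0 0.7; 0 0 0.0035 0 0 0 0.7; 0 0 0.0035 0 0 0 0.7; 0 0 0.0035 0 0 0 0.7; 0 0 0.0035 0 0 0 0.7; 0 0 0.0035 0 0 0 0.7")

```text
time_s: 8.2
tool_pos: [0.6301, 0.0735, 0.1325]
eef_rot: [0.736, 0.677, 0.0, 0.0]
contact_force: [-1.5, -0.7, 5.1]
gripper_width: 0.0477
grasp_force: 20.0
```

Request:
servo_tool(targets="0 0 0 0 0 0 0.47; 0 0 0 0 0 0 0.44; 0 0 0 0 0 0 0.38; 0 0 0 0 0 0 0.3; 0 0 0 0 0 0 0.2; 0 0 0 0 0 0 0.1; 0 0 0 0 0 0 0; 0 0 0 0 0 0 0; 0 0 -0.01 0 0 0 0; 0 0 -0.03 0 0 0 0")

```text
time_s: 9.2
tool_pos: [0.6289, 0.0734, 0.1612]
eef_rot: [0.736, 0.677, -0.001, -0.001]
contact_force: [0.4, -0.3, -0.3]
gripper_width: 0.094
grasp_force: 0.0
```

Request:
servo_tool(targets="0 0 -0.03 0 0 0 0; 0 0 -0.065 0 0 0 0; 0 0 -0.09 0 0 0 0; 0.01 -0.02 -0.1 0 0 0 0; 0.02 -0.055 -0.1 0 0 0 0; 0.03 -0.095 -0.1 0 0 0 0; 0.045 -0.135 -0.1 0 0 0 0; 0.055 -0.16 -0.1 0 0 0 0; 0.06 -0.17 -0.1 0 0 0 0; 0.062 -0.174 -0.1 0 0 0 0")

```text
time_s: 10.2
tool_pos: [0.4616, 0.1502, 0.263]
eef_rot: [0.736, 0.677, 0.001, 0.001]
contact_force: [1.0, 0.2, -0.1]
gripper_width: 0.0937
grasp_force: 0.0
```

```bash
python3 -c "
from h import *
to(.461,.151,.089,85.2)
a=snap('side')[0];b,d=snap('top')
cv2.imwrite('pics/mill.png',np.hstack([cv2.resize(a[130:270,190:330],(400,400)),cv2.resize(b[100:280,180:330],(400,480))[:400]])[:,:,::-1])"
```

```text
t 10.2 pos [0.4616 0.1502 0.263 ] F [ 1.    0.15 -0.08] w 0.0937 g 0.0
shift [ 0.0007 -0.0011  0.174 ] turn [ 0.13 -0.01  0.09]
```

View pics/mill.png

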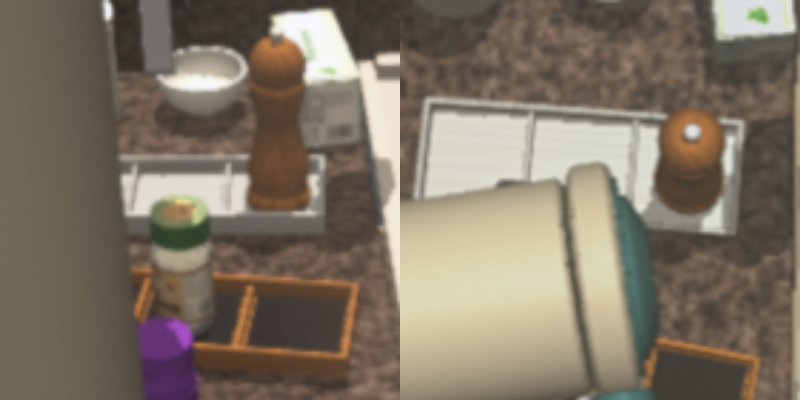

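The mill stands upright in the right compartment, knob at about (692,132) in the top half. Next is the jar.

Request:
servo_tool(targets="0 0 0.02 0 0 0 0; 0 0 0.055 0 0 0 0; 0 0 0.09 0 0 0 0; 0 0 0.125 0 0 0 0; 0 0 0.15 0 0 0 0; 0 0 0.165 0 0 0 0; 0 0 0.172 0 0 0 0; 0 0 0.173 0 0 0 0.2; 0 0 0.173 0 0 0 0.4; 0 0 0.173 0 0 0 0.5", squeeze=15)

```text
time_s: 11.3
tool_pos: [0.4629, 0.1497, 0.0898]
eef_rot: [0.736, 0.677, 0.001, 0.001]
contact_force: [-1.2, 0.0, 0.6]
gripper_width: 0.0736
grasp_force: 0.0
```

Request:
servo_tool(targets="0 0 0 0 0 0 0.55; 0 0 0 0 0 0 0.6; 0 0 0 0 0 0 0.65; 0 0 0 0 0 0 0.7; 0 0 0 0 0 0 0.7; 0 0 0 0 0 0 0.7; 0 0 0 0 0 0 0.7; 0 0 0 0 0 0 0.7; 0 0 0 0 0 0 0.7; 0 0 0 0 0 0 0.7")

```text
time_s: 12.3
tool_pos: [0.4618, 0.1498, 0.0892]
eef_rot: [0.736, 0.677, 0.0, 0.0]
contact_force: [-2.0, -1.0, 5.0]
gripper_width: 0.0449
grasp_force: 14.6
```

```bash
python3 -c "
from h import *
to(.635,.1585,.086,85.2)"
```

```text
t 12.3 pos [0.4618 0.1498 0.0892] F [-2.03 -0.99  5.01] w 0.0449 g 14.600157088898413
shift [0.0231 0.1719 0.0032] turn [ 0.01 -0.    0.03]
```

Request:
servo_tool(targets="0 0 -0.005 0 0 0 0.7; 0 0 -0.015 0 0 0 0.7; 0 0 -0.03 0 0 0 0.7; 0 0 -0.045 0 0 0 0.7; 0 0 -0.055 0 0 0 0.7; 0 0.005 -0.06 0 0 0 0.7; 0.002 0.02 -0.06 0 0 0 0.7; 0.005 0.045 -0.06 0 0 0 0.7; 0.008 0.07 -0.06 0 0 0 0.7; 0.011 0.095 -0.06 0 0 0 0.7", squeeze=20)

```text
time_s: 13.3
tool_pos: [0.5592, 0.1527, 0.148]
eef_rot: [0.736, 0.677, -0.0, -0.0]
contact_force: [-0.3, -0.1, -1.1]
gripper_width: 0.0446
grasp_force: 19.6
```

Request:
servo_tool(targets="0.003 0.025 0 0 0 0 0.7; 0.006 0.05 0 0 0 0 0.7; 0.009 0.066 0 0 0 0 0.7; 0.011 0.075 0 0 0 0 0.7; 0.011 0.077 0.005 0 0 0 0.7; 0.011 0.077 0.02 0 0 0 0.7; 0.011 0.077 0.035 0 0 0 0.7; 0.011 0.077 0.047 0 0 0 0.7; 0.011 0.077 0.054 0 0 0 0.7; 0.011 0.077 0.057 0 0 0 0.7")

```text
time_s: 14.3
tool_pos: [0.6342, 0.1573, 0.091]
eef_rot: [0.736, 0.677, -0.001, -0.0]
contact_force: [-0.0, -1.0, -1.8]
gripper_width: 0.0449
grasp_force: 19.6
```

Request:
servo_tool(targets="0 0 0.001 0 0 0 0.7; 0 0 0.0025 0 0 0 0.7; 0 0 0.0035 0 0 0 0.7; 0 0 0.0045 0 0 0 0.7; 0 0 0.0055 0 0 0 0.7; 0 0 0.0062 0 0 0 0.7; 0 0 0.0062 0 0 0 0.7; 0 0 0.0062 0 0 0 0.7; 0 0 0.0062 0 0 0 0.7; 0 0 0.0062 0 0 0 0.7")

```text
time_s: 15.3
tool_pos: [0.6351, 0.1574, 0.0862]
eef_rot: [0.736, 0.677, 0.0, 0.0]
contact_force: [-0.6, -0.0, 4.0]
gripper_width: 0.0447
grasp_force: 19.6
```

Request:
servo_tool(targets="0 0 0 0 0 0 0.5; 0 0 0 0 0 0 0.46; 0 0 0 0 0 0 0.4; 0 0 0 0 0 0 0.3; 0 0 0 0 0 0 0.2; 0 0 0 0 0 0 0.1; 0 0 0 0 0 0 0; 0 0 0 0 0 0 0; 0 0 -0.01 0 0 0 0; 0 0 -0.03 0 0 0 0")

```text
time_s: 16.3
tool_pos: [0.6338, 0.1571, 0.115]
eef_rot: [0.736, 0.677, -0.001, -0.001]
contact_force: [0.4, -0.8, 0.8]
gripper_width: 0.0939
grasp_force: 0.0
```

Request:
servo_tool(targets="0 0 -0.03 0 0 0 0; 0 0 -0.06 0 0 0 0; 0 0 -0.075 0 0 0 0; 0.01 -0.02 -0.08 0 0 0 0; 0.02 -0.055 -0.08 0 0 0 0; 0.03 -0.095 -0.08 0 0 0 0; 0.045 -0.13 -0.08 0 0 0 0; 0.053 -0.152 -0.08 0 0 0 0; 0.058 -0.162 -0.08 0 0 0 0; 0.059 -0.164 -0.08 0 0 0 0")

```text
time_s: 17.3
tool_pos: [0.4747, 0.2305, 0.1959]
eef_rot: [0.735, 0.678, -0.0, -0.0]
contact_force: [0.1, -0.1, 0.3]
gripper_width: 0.094
grasp_force: 0.0
```

```bash
python3 -c "
from h import *
to(.477,.2295,.039,85.2)
a=snap('side')[0];b,d=snap('top')
cv2.imwrite('pics/jar.png',np.hstack([cv2.resize(a[130:270,190:330],(400,400)),cv2.resize(b[100:280,180:330],(400,480))[:400]])[:,:,::-1])"
```

```text
t 17.3 pos [0.4747 0.2305 0.1959] F [ 0.08 -0.13  0.27] w 0.094 g 0.0
shift [-0.0008  0.0024  0.1569] turn [-0.02  0.    0.14]
```

View pics/jar.png

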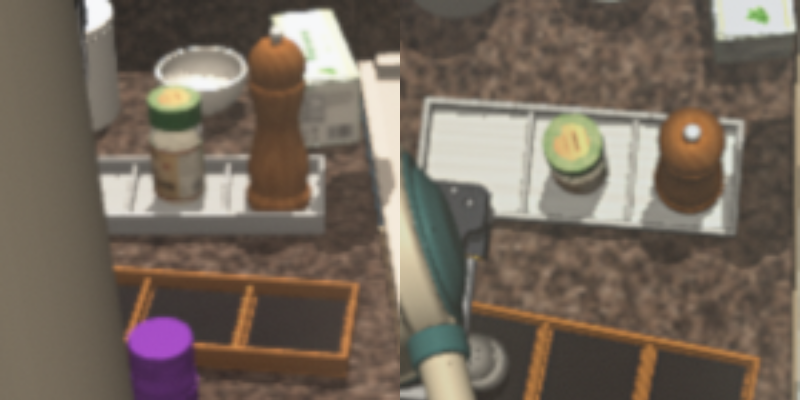

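The mill and the jar stand upright in their compartments, with tops at about (692,132) and (573,143). Next is the shaker.

Request:
servo_tool(targets="0 0.002 0.02 0 0 0 0; 0 0.002 0.055 0 0 0 0; 0 0.002 0.09 0 0 0 0; 0 0.002 0.12 0 0 0 0; 0 0.002 0.14 0 0 0 0; 0 0.002 0.15 0 0 0 0; 0 0.002 0.154 0 0 0 0; 0 0.002 0.154 0 0 0 0.2; 0 0.002 0.154 0 0 0 0.4; 0 0.002 0.154 0 0 0 0.5", squeeze=12)

```text
time_s: 18.4
tool_pos: [0.4794, 0.2298, 0.0428]
eef_rot: [0.736, 0.677, 0.001, 0.001]
contact_force: [0.1, -0.8, 0.3]
gripper_width: 0.0737
grasp_force: 0.0
```

Request:
servo_tool(targets="0 0 0 0 0 0 0.55; 0 0 0 0 0 0 0.6; 0 0 0 0 0 0 0.65; 0 0 0 0 0 0 0.7; 0 0 0 0 0 0 0.7; 0 0 0 0 0 0 0.7; 0 0 0 0 0 0 0.7; 0 0 0 0 0 0 0.7; 0 0 0 0 0 0 0.7; 0 0 0 0 0 0 0.7")

```text
time_s: 19.4
tool_pos: [0.478, 0.2295, 0.0418]
eef_rot: [0.736, 0.677, -0.0, -0.0]
contact_force: [-3.5, -0.1, 5.4]
gripper_width: 0.0416
grasp_force: 12.0
```

```bash
python3 -c "
from h import *
to(.64,.2435,.039,85.2)"
```

```text
t 19.4 pos [0.478  0.2295 0.0418] F [-3.5  -0.15  5.41] w 0.0416 g 12.000597385922447
shift [0.0274 0.1603 0.0026] turn [-0.05  0.02  0.03]
```

Request:
servo_tool(targets="0 0 0 0 0 0 0.7; 0 0 -0.005 0 0 0 0.7; 0 0 -0.015 0 0 0 0.7; 0 0 -0.03 0 0 0 0.7; 0 0 -0.045 0 0 0 0.7; 0 0 -0.055 0 0 0 0.7; 0 0.005 -0.06 0 0 0 0.7; 0.004 0.02 -0.06 0 0 0 0.7; 0.008 0.045 -0.06 0 0 0 0.7; 0.012 0.07 -0.06 0 0 0 0.7", squeeze=22)

```text
time_s: 20.4
tool_pos: [0.5503, 0.2357, 0.1018]
eef_rot: [0.736, 0.677, 0.0, 0.0]
contact_force: [-0.4, 0.8, -0.9]
gripper_width: 0.0415
grasp_force: 22.0
```

Request:
servo_tool(targets="0.004 0.025 0 0 0 0 0.7; 0.008 0.05 0 0 0 0 0.7; 0.012 0.075 0 0 0 0 0.7; 0.015 0.087 0 0 0 0 0.7; 0.0155 0.0903 0.005 0 0 0 0.7; 0.0155 0.0903 0.02 0 0 0 0.7; 0.0155 0.0903 0.035 0 0 0 0.7; 0.0155 0.0903 0.047 0 0 0 0.7; 0.0155 0.0903 0.054 0 0 0 0.7; 0.0155 0.0903 0.057 0 0 0 0.7")

```text
time_s: 21.4
tool_pos: [0.6397, 0.2435, 0.0437]
eef_rot: [0.736, 0.677, -0.001, -0.0]
contact_force: [0.3, -0.3, -1.5]
gripper_width: 0.0411
grasp_force: 22.0
```

Request:
servo_tool(targets="0 0 0.001 0 0 0 0.7; 0 0 0.0025 0 0 0 0.7; 0 0 0.0035 0 0 0 0.7; 0 0 0.0045 0 0 0 0.7; 0 0 0.0055 0 0 0 0.7; 0 0 0.0062 0 0 0 0.7; 0 0 0.0062 0 0 0 0.7; 0 0 0.0062 0 0 0 0.7; 0 0 0.0062 0 0 0 0.7; 0 0 0.0062 0 0 0 0.7")

```text
time_s: 22.4
tool_pos: [0.6406, 0.2436, 0.0389]
eef_rot: [0.736, 0.677, 0.0, 0.0]
contact_force: [-0.4, 0.1, 1.7]
gripper_width: 0.0412
grasp_force: 22.0
```

Request:
servo_tool(targets="0 0 0 0 0 0 0.53; 0 0 0 0 0 0 0.49; 0 0 0 0 0 0 0.42; 0 0 0 0 0 0 0.3; 0 0 0 0 0 0 0.2; 0 0 0 0 0 0 0.1; 0 0 0 0 0 0 0; 0 0 0 0 0 0 0; 0 0 -0.01 0 0 0 0; 0 0 -0.03 0 0 0 0")

```text
time_s: 23.4
tool_pos: [0.6392, 0.2433, 0.0676]
eef_rot: [0.736, 0.677, -0.002, -0.001]
contact_force: [1.1, -0.3, 0.2]
gripper_width: 0.0939
grasp_force: 0.0
```

Request:
servo_tool(targets="0 0 -0.035 0 0 0 0; 0 0 -0.07 0 0 0 0; 0 0 -0.11 0 0 0 0; 0 0 -0.15 0 0 0 0; 0 -0.03 -0.18 0 0 0 0; 0 -0.07 -0.2 0 0 0 0; 0 -0.11 -0.2 0 0 0 0; 0 -0.15 -0.2 0 0 0 0; 0 -0.19 -0.2 0 0 0 0; 0 -0.22 -0.2 0 0 0 0")

```text
time_s: 24.4
tool_pos: [0.4187, 0.2619, 0.2696]
eef_rot: [0.736, 0.677, 0.0, -0.0]
contact_force: [1.2, 0.6, 0.4]
gripper_width: 0.0941
grasp_force: 0.0
```

```bash
python3 - <<'E'
from h import *
a=snap('side')[0];b,d=snap('top')
cv2.imwrite('pics/end.png',np.hstack([cv2.resize(a[130:270,190:330],(400,400)),cv2.resize(b[100:280,180:330],(400,480))[:400]])[:,:,::-1])
vv,uu=np.mgrid[125:195,182:316];vv,uu=vv.ravel(),uu.ravel();P=world('top',np.c_[uu,vv],depth=d)
c,s=np.cos(np.radians(-3.2)),np.sin(np.radians(-3.2))
for n,(hm,y) in dict(shaker=(.1,.2435),jar=(.116,.1585),mill=(.18,.0735)).items():
    q=P[(abs(P[:,1]-y)<.04)&(P[:,2]>hm-.02)&(P[:,2]<hm+.006)]
    m=(q.min(0)+q.max(0))/2;e=m[:2]-[.635,.1585]
    print(n,len(q),m.round(4),np.ptp(q,0).round(3),'top',np.percentile(q[:,2],50).round(3),'tray xy',round(c*e[0]+s*e[1],4),round(-s*e[0]+c*e[1],4))
print(arm.read_state()['time_s'],arm.read_state()['contact_force'])
E
```

```text
shaker 220 [0.6441 0.245  0.0917] [0.033 0.033 0.023] top 0.095 tray xy 0.0042 0.0869
jar 442 [0.6354 0.1586 0.1091] [0.045 0.046 0.025] top 0.116 tray xy 0.0004 0.0001
mill 359 [0.6301 0.07   0.1713] [0.04  0.043 0.023] top 0.166 tray xy 0.0001 -0.0886
24.5 [ 0.15503402  0.61713097 -0.276902  ]
```

View pics/end.png

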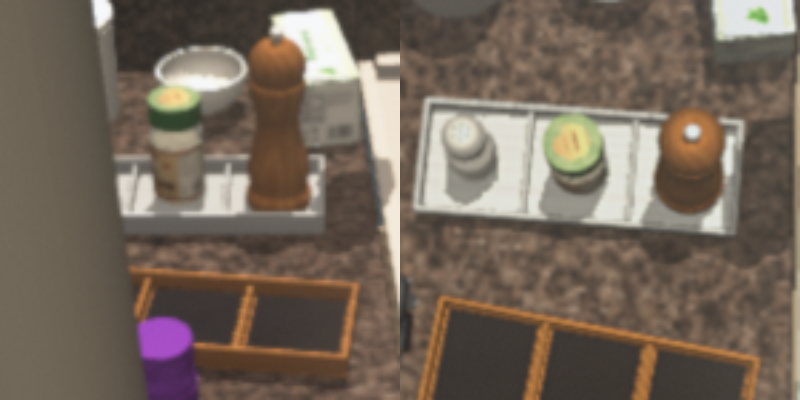

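All three stand upright in the steel tray in the original order, within about 5 mm of their compartment centres (limit 15 mm). The tops are at (463,132), (573,143) and (692,132), and the gripper is clear, so I'm handing the job in.

```bash
python3 -c "
from plant import arm
print(arm.finish_job())"
```

```text
the job is handed in; nothing more can be done
None
```

The shaker, jar and mill now stand upright in the steel tray in their original left-to-right order, each within about 5 mm of its compartment's centre; the job was handed in at about 24.5 s, and the hand-in call returned no verdict.

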